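# Hold a spring clip open over a seated backing board

## Task

Put the backing board into the recess of the metal stand and press it down firmly until its foot is flush with the top of the stand. Then squeeze the spring clip open, take it off its rack and lower it over the middle of the board's top edge, so that the edge stands about 2 cm deep between the wide-open jaws without the clip touching the board. Finish while still holding the clip squeezed open there, so that I can slip a sheet in; leave the other things where they are.

Things in the scene. Friction and masses are not known exactly. Their poses are not given: they have to be found in the camera images.
- board: Backing board, loose, upright on its foot, 0.2 kg, 100 mm tall. A plywood panel 80 mm wide (x), 8 mm thick (y), from z = 22 to 100 mm, on a grey plastic foot 70 x 28 mm (x, y), 22 mm tall; the foot's lowest 6 mm is a lead-in step of 66 x 24 mm. Origin: centre of the underside; z up. Grip it across the 8 mm. Same either way round.
- board_top (a point): Middle of the board's top edge, 100 mm above the board's origin, axes as the board's.
- foot_top (a point): Centre of the top of the board's foot, 22 mm above the board's origin (inside the panel's root), axes as the board's.
- stand: Dark steel block fixed to the worktop, 110 x 60 x 30 mm (x, y, z), with an oblong recess in its top, 73 x 31 mm (x, y) and 22 mm deep, chamfered mouth: it takes the board's foot with 1.5 mm to spare on each side, and the foot's top is then flush. Origin: centre of the underside.
- recess (a point): Centre of the mouth of the stand's recess, on the stand's top, 30 mm above the worktop, axes as the stand's.
- rack: Clip rack fixed to the worktop: a wooden block 60 x 60 x 14 mm with an upright steel strip in its middle, 36 mm wide (x), 4 mm thick (y), its top 71 mm above the worktop. The clip sits astride the strip. Origin: centre of the underside.
- clip: Steel spring clip, loose, 80 g, 22 mm wide (x), like a clothes peg: two equal arms on a pivot along x, jaws down, handles up. Origin: middle of the pivot axis, 77 mm above the worktop at the start, when it sits astride the rack's strip; z up. The jaw tips lie 40 mm below the pivot (37 mm when open); the pivot barrel reaches 6 mm below the axis, and the board's edge must stay below it.
- clip_mouth (a point): Point midway between the jaw tips of the open clip, 37 mm below the pivot axis along the clip's z, axes as the clip's. The jaws have inward lips at the tips; above these the inside is 16 mm wide when closed.
- clip_grip (a point): Middle between the two handles, 28 mm above the pivot: a good height to squeeze. The handles are flat, 22 mm wide (x), one at each y side, up to 40 mm above the pivot, in a V: 49 mm over their tops at rest. Squeeze along y to open; at the stop their outer faces are upright, parallel, 22 mm apart, 2 to 42 mm above the pivot. It takes about 8 N at the tops, 11 N at this height; grip with 25 N.
- clip_left (a joint): Opening of one arm of the clip in rad; the other arm always opens equally. 0: jaw tips 4 mm apart, as on the rack; 0.34: fully open at the stop, jaw tips 30 mm apart. The spring always closes it.
- tape_black: Roll of black tape lying flat, 53 mm across, 19 mm tall; a bystander. Origin: centre of the underside.
- mixing_cup: White plastic cup, 60 mm across, 64 mm tall; a bystander. Origin: centre of the underside.
- resin_a: White tub with a red lid, 68 mm across, 70 mm tall; a bystander. Origin: centre of the underside.
- mouse: Black computer mouse, 104 x 60 x 37 mm; a bystander. Origin: centre of the underside.
Things that resemble listed ones, but are neither listed nor needed, are in the scene too. What is shaped like the rack but yellow is not meant.

How it is judged (in metres and radians):
On the way, in this order (a step that is already met when the one before it is completed fails the run):
1. the board stands in the recess, pressed home with its foot flush (z of foot_top in the frame of recess between -0.003 and 0.002 m and horizontal distance between foot_top and recess below 0.005 m and angle between the x axis of board and the x axis of stand, either way round below 0.1 rad and angle between board's own z axis and vertical below 0.08 rad and contact force between board and stand above 5 N), for 0.1 s.
2. the clip is squeezed open and taken off the rack (value of joint clip_left above 0.25 rad and distance between clip and rack above 0.125 m and contact force between clip and rack below 0.1 N), for 0.1 s.
At the end, for the whole second after the job is handed in: Foot in the recess, flush (+2/-3 mm), board upright. Fingers hold the clip still, open over 0.25 rad, upright and in line with the board within 0.2 rad, its mouth 10 to 29 mm below the top edge, within 20 mm of the edge's middle and 8 mm of the panel's mid-plane, not touching board or stand (z of foot_top in the frame of recess between -0.003 and 0.002 m and horizontal distance between foot_top and recess below 0.005 m and angle between the x axis of board and the x axis of stand, either way round below 0.1 rad and angle between board's own z axis and vertical below 0.08 rad and value of joint clip_left above 0.25 rad and contact force between clip and the fingers above 3 N and contact force between clip and board below 0.3 N and contact force between clip and stand below 0.3 N and angle between clip's own z axis and vertical below 0.2 rad and angle between the x axis of clip and the x axis of board, either way round below 0.2 rad and linear speed of clip below 0.03 m/s and z of clip_mouth in the frame of board_top between -0.029 and -0.01 m and x of clip_mouth in the frame of board_top between -0.02 and 0.02 m and y of clip_mouth in the frame of board_top between -0.008 and 0.008 m); the arm keeps its last pose, push and grip.
It fails at once if a bystander (tape roll, cup, tub or mouse) is shifted by more than 3 cm (distance of any of tape_black, mixing_cup, resin_a, mouse from where it was at the start of the episode above 0.03 m).
It also fails if it takes over 61 s, if anything falls off the work surface, if the arm or the gripper's body presses on something with over 40 N, if the wrist force passes 120 N, or if a joint passes its speed limit or range.

## Robot

A 6-joint arm with a two-finger parallel gripper is mounted at the origin on a cart in front of the work surface, level with it; the furniture and walls round the work are solid. World frame = base frame: x ahead of the robot, y to its left, z up, the work surface at z = 0. Lengths are in m, angles in degrees, forces in N, time in s.
With the tool pointing down it reaches from about 0.4 to 0.825 m from the base axis. Payload 7 kg.
Tool frame: the origin (TCP) lies on the front face of the gripper's body, between the roots of the fingers; the fingertips stand 66 mm ahead of it and the grasp point (between the pads) lies 47 mm ahead of it; z points along the fingers, y is the line along which they close (so a half turn about z gives the same grasp; the last joint's range is limited). The gripper opens to 88 mm and grips with 3 to 60 N. Pads are 19 mm wide; open, the fingers measure 130 mm over their backs; the gripper's body (78 mm by 193 mm) begins 47 mm behind the grasp point.
Start: joints at [82.97, 20.546, 0.682, 0, -70.136, -16.507], TCP at [0.27, 0.619, 0.292] pointing down, gripper open.
Joint ranges: [-176.03, 176.03], [-82.01, 121.73], [-58.28, 71.71], [-173.87, 95.51], [-174.79, -0.11], [-173.66, 173.66]. Speed limits (degrees/s): [136.94, 136.94, 172.46, 180, 180, 180].

## Interface

Orientations are given as [roll, pitch, yaw] about the fixed x, y, z axes, in that order (R = Rz(yaw) Ry(pitch) Rx(roll)).
In Python, from plant import ctrl gives the robot as it stands.
- The arm moves only by the tool send_rows, never from a script. Its argument "deltas" is a list of rows, each a list of 2 entries, a list of its own where there are three numbers: the shift along the tool's x, y, z each as a share of 800 mm, from -1 to 1, then the turn about the tool's z as a share of 90 degrees, from -1 to 1. A call has exactly 5 rows; each row is the pose to reach, as a shift and turn from the pose commanded when the call began, along the tool's axes at that moment; what a row does not reach only later rows make up. A row lasts 1/12 s, in which the tool goes at most 41.7 mm and 7.16 degrees, less where a joint would pass 70% of its speed; a pose out of reach is approached as far as the arm can. A call with a number of a shift or a turn outside -1 to 1 is refused whole. A call with a gripper value outside its range is refused whole. "gripper" is the opening, from 0 (shut) to 1 (fully open), set as the call begins (left out, the last holds). The fingers move at their own pace and stop on an object; the grip force is fixed at half the most. Time passes only in rows, so rows that repeat a pose let the fingers close, or fill a call up. It gives the time, the measured TCP pose, the force, the opening and the grip force at its end, in the units of the state.
- ctrl.get_obs(): the state, without advancing time (a new reading comes with each control period).
- ctrl.snapshot(name): name is "scene" or "top" or "wrist"; returns a dict with "color" (480x640x3 uint8, red, green, blue), "vertical_fov" (degrees; the focal length in pixels is half the picture's height over the tangent of half this angle, whatever the lens; pixels are square), "cx", "cy" (the principal point, pixels), "rvec" (rotation vector, rad) and "tvec" (3), from world to camera coordinates, as OpenCV has them. Camera axes: x right, y down, z forward; pixel columns grow to the right and rows downward; lengths in m; the calibration is good to about 2 mm. A picture is of the moment at which its call begins. There is no depth.
- ctrl.close_job(): hands the job in; it is judged then, once.
Trained networks look in a picture, given as the dict that the camera call returned (one of the last four; its "shot" number tells which), for a name from the list of things; names that differ only in an ending like _2 or _b are one class to them, and where a whole thing is asked for, a point or a joint stands for the part that bears it (a point fixed in the world has none). Each returns a list of dicts, best first, with "conf" (0 to 1); they miss things now and then, are a little off and sometimes report something else, mostly with a low value. They report only what shows in the picture. A call takes as long as a camera call. They do not tell look-alikes from the thing itself.
- ctrl.boxes_of(picture, thing): "xy" ([column, row] as shares, 0 to 1, of the picture: columns of its width, rows of its height, amid what is visible of it).
- ctrl.cut_out(picture, thing): "pixels" (480x640 bool, what is visible of it) and "xy" ([column, row] as shares, 0 to 1, of the picture: columns of its width, rows of its height, amid what is visible of it).
The state is a dict: "clock": time; "joint_pos": joint angles; "qvel": joint speeds; "tau": joint torques, N m; "tool_pos": TCP position; "orientation": TCP orientation; "force": force on the tool from outside, world axes, zero at the start; "moment": the same for the moment, N m; "opening": finger opening in m; "gripper_force": force on a finger pad.
Only numpy, scipy, OpenCV 4.12 (cv2) and the standard library are available. Lean on these libraries where they do the work, as an engineer would, in place of code of your own. Each camera call takes 0.05 s, during which the arm holds its last target. There are 200 camera calls.

## Working session

There is one attempt and no reset: what is moved stays moved. The work goes in short steps, Python scripts to look and compute and a tool call to move; the robot and the scene stay as the last step left them, time stands still between calls to the robot, and variables do not carry over. Pictures are saved under pics/ and viewed, at most 10 in all, crops included, and the job is handed in when it is done.

Besides the shell and the picture viewer there is one more tool, called after "Emit:" as name([rows], argument=value, ...), one row to a line, values as JSON. send_rows: Moves the arm, as the interface text tells. Shift numbers are shares of 800 mm and turn numbers shares of 90 degrees, none past 1 either way. Its arguments: {"type":"object","properties":{"deltas":{"type":"array","items":{"type":"array"}},"gripper":{"type":"number"}},"required":["deltas"]}

```bash
mkdir -p pics; cat > h.py <<'E'
import numpy as np,cv2
from plant import ctrl
def cam(p):
    R=cv2.Rodrigues(np.array(p["rvec"],float))[0];t=np.array(p["tvec"],float).ravel()
    f=240/np.tan(np.radians(p["vertical_fov"])/2);return R,t,f
def ray(p,u,v):
    R,t,f=cam(p);d=R.T@np.array([(u-p["cx"])/f,(v-p["cy"])/f,1]);return -R.T@t,d
def onz(p,u,v,z):
    o,d=ray(p,u,v);return o+d*(z-o[2])/d[2]
def proj(p,X):
    R,t,f=cam(p);c=R@np.array(X)+t;return c[0]/c[2]*f+p["cx"],c[1]/c[2]*f+p["cy"]
def save(p,n):cv2.imwrite(n,p["color"][:,:,::-1])
E
python3 - <<'E'
from h import *
import pickle
for n in("scene","top"):
    p=ctrl.snapshot(n);save(p,f"pics/{n}0.png");pickle.dump(p,open(n+"0.pkl","wb"))
    R,t,f=cam(p);print(n,f,(-R.T@t).round(3),{k:v for k,v in p.items() if k not in("color",)})
    for th in("board","stand","rack","clip","tape_black","mixing_cup","resin_a","mouse"):
        print(th,[(round(b["conf"],2),round(b["xy"][0]*640),round(b["xy"][1]*480),onz(p,b["xy"][0]*640,b["xy"][1]*480,.03).round(3)[:2]) for b in ctrl.boxes_of(p,th)])
print(ctrl.get_obs())
E
```

```text
scene 528.9433662630591 [ 0.006 -0.21   0.635] {'vertical_fov': 48.810896175761336, 'cx': 318.96725613339737, 'cy': 248.03870730533646, 'rvec': array([ 2.05624666, -0.98262888,  0.50888154]), 'tvec': array([-0.1811301 ,  0.42267801,  0.48581261]), 'shot': 1}
board [(0.76, 387, 374, array([0.458, 0.008])), (0.61, 446, 283, array([0.691, 0.034]))]
stand [(0.7, 342, 283, array([0.576, 0.174]))]
rack [(0.75, 199, 275, array([0.434, 0.379])), (0.6, 186, 325, array([0.34 , 0.303]))]
clip [(0.59, 193, 241, array([0.491, 0.462]))]
tape_black [(0.88, 281, 336, array([0.417, 0.173]))]
mixing_cup [(0.66, 359, 227, array([0.732, 0.248]))]
resin_a [(0.78, 442, 282, array([0.69 , 0.042]))]
mouse [(0.63, 286, 233, array([0.624, 0.346]))]
top 488.8914627148763 [0.461 0.186 0.927] {'vertical_fov': 52.29344382635635, 'cx': 322.658149714197, 'cy': 238.87953451573705, 'rvec': array([ 2.12904977, -2.19005803,  0.12688612]), 'tvec': array([0.20122011, 0.5621605 , 0.86619011]), 'shot': 2}
board [(0.66, 425, 295, array([0.459, 0.002]))]
stand [(0.56, 320, 231, array([0.583, 0.19 ]))]
rack [(0.68, 255, 361, 
[... 331 characters left out ...]
4, array([0.638, 0.36 ]))]
{'clock': 0.9, 'joint_pos': array([ 8.29691686e+01,  2.05450464e+01,  6.81209535e-01, -4.15365710e-04,
       -7.01340815e+01, -1.65078831e+01]), 'qvel': array([ 0.01149615, -0.0047994 ,  0.01097908,  0.07687346,  0.03146152,
       -0.03681863]), 'tau': array([-6.65856041e-04, -5.82356679e+01,  2.93287218e+01,  7.00213015e+00,
        1.23619713e-02, -1.22709113e-05]), 'tool_pos': array([0.2695697 , 0.61881264, 0.29216907]), 'orientation': array([-1.79998115e+02,  9.66048376e-04, -2.35388556e+01]), 'force': array([-0.0873657 , -0.17516897,  0.4118872 ]), 'moment': array([-0.0046385 ,  0.03085299,  0.02283829]), 'gripper_force': 0.0, 'opening': 0.08787538278209137}
```

View pics/top0.png

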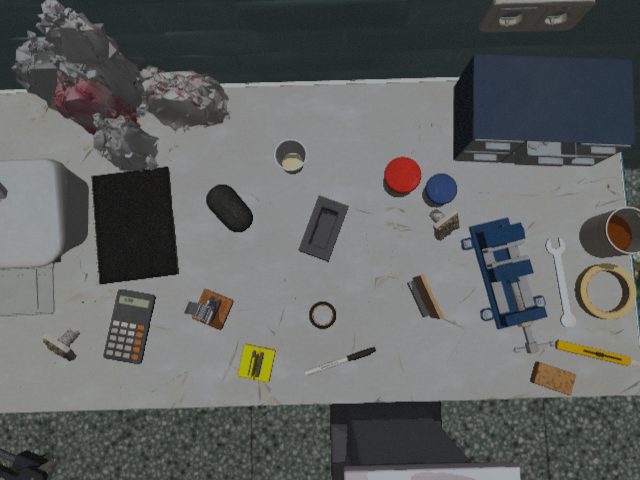

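View pics/scene0.png

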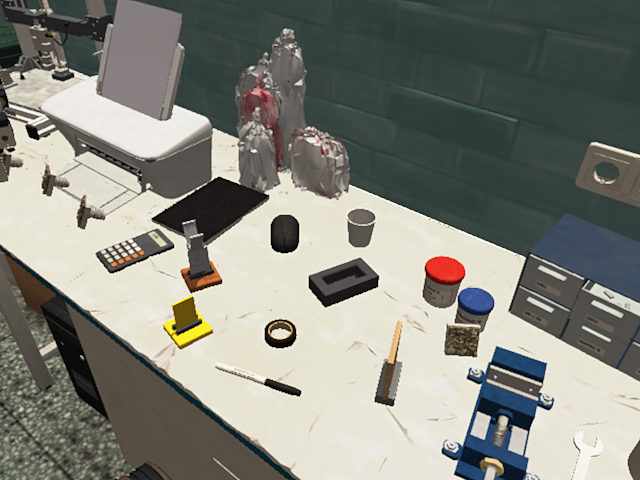

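The top view shows the board at (425,295), the stand at (323,228), and the rack with the clip at (210,308). The yellow rack-like item at (257,362) is the decoy: the task rules out yellow, and it holds no clip. The brown rack carries the steel clip, so that is the one to use. In the scene view they are at (390,370), (343,282), (198,260) and (187,322). Next I'll fit poses by silhouette and confirm them in one crop montage.

```bash
cat > fit.py <<'E'
from h import *
from scipy.optimize import minimize
def box(x,y,z0,z1,cx=0,cy=0):return np.array([[cx+a*x/2,cy+b*y/2,z] for a in(-1,1) for b in(-1,1) for z in(z0,z1)])
M={"board":[box(.08,.008,.022,.1),box(.07,.028,.006,.022),box(.066,.024,0,.006)],
"stand":[box(.11,.06,0,.03)],
"rack":[box(.06,.06,0,.014)],
"clip":[np.vstack([[[x,y,z] for x in(-.011,.011) for y,z in q]]) if 0 else np.array([[x,s*y,.077+z] for x in(-.011,.011) for y,z in((.008,0),(.0245,.04),(.0225,.04),(.004,0))]) for s in(-1,1)]+[np.array([[x,s*y,.077+z] for x in(-.011,.011) for y,z in((.010,0),(.010,-.03),(.004,-.04))]) for s in(-1,1)]+[box(.022,.012,.071,.083)]}
def hulls(p,parts,q):
    c,s=np.cos(q[2]),np.sin(q[2]);Rz=np.array([[c,-s,0],[s,c,0],[0,0,1]])
    z=q[3] if len(q)>3 else 0
    return [cv2.convexHull(np.array([proj(p,Rz@v+[q[0],q[1],z]) for v in P],np.float32)) for P in parts]
def render(p,parts,q,S=4):
    m=np.zeros((480*S,640*S),np.uint8)
    for h in hulls(p,parts,q):cv2.fillConvexPoly(m,np.round((h+.5)*S*16-8).astype(np.int32),1,shift=4)
    return cv2.resize(m.astype(np.float32),(640,480),interpolation=cv2.INTER_AREA)
def fit(ims,parts,x0,yaws):
    def cost(q):
        c=0
        for p,m in ims:
            r=render(p,parts,q,2);c+=1-np.minimum(r,m).sum()/np.maximum(r,m).sum()
        return c/len(ims)
    best=None
    for y in yaws:
        s0=np.array([x0[0],x0[1],y]);
        r=minimize(cost,s0,method="Nelder-Mead",options=dict(initial_simplex=[s0,s0+[.012,0,0],s0+[0,.012,0],s0+[0,0,.25]],maxiter=120,xatol=2e-4,fatol=1e-4))
        if best is None or r.fun<best.fun:best=r
    return best
def pick(p,th,xyz):
    u=np.array(proj(p,xyz));L=ctrl.cut_out(p,th)
    L=[l for l in L if np.hypot(*(np.array(l["xy"])*[640,480]-u))<45]
    return L[0] if L else None
E
cat > run1.py <<'E'
from fit import *
P=[ctrl.snapshot(n) for n in("scene","top")]
G={"board":(.459,.002,.03),"stand":(.583,.18,.02),"rack":(.435,.381,.02),"clip":(.435,.381,.08)}
out=[]
for th,g in G.items():
    ims=[]
    for i,p in enumerate(P):
        l=pick(p,th,g)
        if l is not None:
            m=l["pixels"].astype(np.float32);ims.append((p,m));print(th,i,round(l["conf"],2),int(m.sum()))
            if th=="rack": # brown block only
                h=cv2.cvtColor(p["color"],cv2.COLOR_RGB2HSV);print("brown",int(((h[...,1]>100)&(m>0)).sum()))
    for sel in ([ims]+[[k] for k in ims] if len(ims)>1 else [ims]):
        if sel:
            r=fit(sel,M[th],g,np.radians([-60,-20,20,60]) if th!="rack" else np.radians([0,40]));print(th,r.x[:2].round(4),np.degrees(r.x[2]).round(1),"loss",round(r.fun,3))
            if sel is ims or len(ims)==1:
                G[th]=r.x
S=3
tiles=[]
for p,th in((P[0],"board"),(P[0],"clip"),(P[1],"board"),(P[1],"clip")):
    u,v=map(int,proj(p,(*G["board"][:2],.05) if th=="board" else (*G["rack"][:2],.05)))
    big=cv2.resize(p["color"][v-45:v+45,u-60:u+60,::-1],None,fx=3.3,fy=3.3,interpolation=cv2.INTER_CUBIC)
    o=big.copy()
    for t in([th] if th=="board" else ["rack","clip"]):
        for h in hulls(p,M[t],G[t]):cv2.polylines(o,[np.round((h-[u-60,v-45]+.5)*3.3).astype(np.int32)],True,(0,255,0) if t!="rack" else (255,255,0),1)
    tiles.append(o)
cv2.imwrite("pics/m1.png",np.vstack([np.hstack(tiles[:2]),np.hstack(tiles[2:])]))
E
python3 run1.py
```

```text
board 0 0.92 1181
board 1 0.6 814
board [0.4593 0.0048] 23.1 loss 0.093
board [0.4597 0.0047] 23.0 loss 0.072
board [0.4584 0.0052] 23.2 loss 0.101
stand 0 0.74 2275
stand 1 0.85 1981
stand [0.5906 0.1843] -21.5 loss 0.045
stand [0.5929 0.1849] 158.8 loss 0.029
stand [0.5896 0.1842] -21.5 loss 0.026
rack 0 0.61 1032
brown 538
rack 1 0.96 727
brown 540
rack [0.4479 0.3947] 66.2 loss 0.281
rack [0.449  0.3976] 66.1 loss 0.175
rack [0.4469 0.3945] -24.7 loss 0.366
clip 0 0.87 602
clip 1 0.96 381
clip [0.4436 0.395 ] -23.2 loss 0.187
clip [0.4446 0.3953] -22.9 loss 0.19
clip [0.4437 0.3958] -23.6 loss 0.176
```

View pics/m1.png

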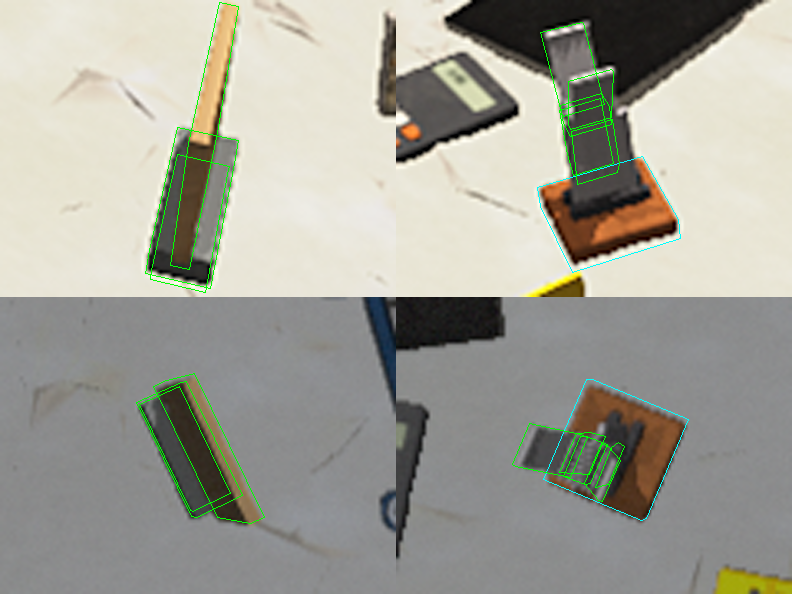

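The top tiles (scene) and bottom tiles (top) show the outlines sitting on the board and on the brown rack with the clip, so these are the right objects. Now a helper to turn world goals into tool shares.

```bash
cat > plan.py <<'E'
from h import *
def plan(way,start=None):
    """way: list of (x,y,z,yaw,ncalls); prints shares for each call"""
    o=ctrl.get_obs()
    cur=np.array([*o["tool_pos"],o["orientation"][2]]) if start is None else np.array(start,float)
    for *g,n in way:
        g=np.array(g,float)
        while g[3]-cur[3]>90:g[3]-=180
        while g[3]-cur[3]<-90:g[3]+=180
        st=(g-cur)/n
        for i in range(n):
            a=np.radians(cur[3]);c,s=np.cos(a),np.sin(a);d=st[:3]
            print(np.round([(c*d[0]+s*d[1])/.8,(s*d[0]-c*d[1])/.8,-d[2]/.8],4).tolist(),round(-st[3]/90,4),"dist",round(np.linalg.norm(d),3))
            cur=cur+st
E
python3 -c "
from plan import *
plan([(.459,.005,.29,23,4)])"
```

```text
[0.1309, 0.1522, 0.0007] -0.1293 dist 0.161
[0.0975, 0.1755, 0.0007] -0.1293 dist 0.161
[0.0601, 0.1915, 0.0007] -0.1293 dist 0.161
[0.0202, 0.1997, 0.0007] -0.1293 dist 0.161
```

Emit:
send_rows([
  [[0.026,0.03,0],-0.026],
  [[0.052,0.061,0],-0.052],
  [[0.078,0.091,0],-0.078],
  [[0.105,0.122,0],-0.104],
  [[0.131,0.152,0],-0.13],
], gripper=1)

```text
clock: 1.82
tool_pos: [0.3173, 0.4639, 0.2922]
orientation: [-180.0, -0.0, -11.7]
force: [0.5, 0.3, 0.0]
opening: 0.0877
gripper_force: 0.0
```

Emit:
send_rows([
  [[0.02,0.035,0],-0.026],
  [[0.039,0.07,0],-0.052],
  [[0.059,0.105,0],-0.078],
  [[0.078,0.14,0],-0.104],
  [[0.098,0.175,0],-0.13],
])

```text
clock: 2.23
tool_pos: [0.3652, 0.3108, 0.2924]
orientation: [-180.0, -0.0, -0.0]
force: [0.5, 0.0, -0.3]
opening: 0.0876
gripper_force: 0.0
```

Emit:
send_rows([
  [[0.012,0.038,0],-0.026],
  [[0.024,0.077,0],-0.052],
  [[0.036,0.115,0],-0.078],
  [[0.048,0.153,0],-0.104],
  [[0.06,0.191,0],-0.13],
])

```text
clock: 2.65
tool_pos: [0.4128, 0.1579, 0.2926]
orientation: [-180.0, -0.1, 11.7]
force: [0.7, 0.5, -0.6]
opening: 0.0876
gripper_force: 0.0
```

Emit:
send_rows([
  [[0.004,0.05,0],-0.026],
  [[0.008,0.1,0],-0.052],
  [[0.012,0.15,0],-0.078],
  [[0.02,0.2,0],-0.13],
  [[0.02,0.2,0],-0.13],
])

```text
clock: 3.07
tool_pos: [0.4614, 0.0005, 0.2923]
orientation: [179.9, 0.0, 23.4]
force: [-0.2, 0.5, -0.1]
opening: 0.0878
gripper_force: 0.0
```

```bash
python3 - <<'E'
from fit import *
from plan import plan
p=ctrl.snapshot("wrist");R,t,f=cam(p);print(f,(-R.T@t).round(3),R[2].round(2))
l=pick(p,"board",(.459,.005,.06));im=p["color"][:,:,::-1].copy()
print([(round(b["conf"],2),b["xy"]) for b in ctrl.boxes_of(p,"board")])
if l is not None:
    r=fit([(p,l["pixels"].astype(np.float32))],M["board"],(.459,.005),np.radians([23]));print(l["conf"],r.x,np.degrees(r.x[2]),r.fun);q=r.x
else:q=(.4593,.0048,np.radians(23.1))
for h in hulls(p,M["board"],q):cv2.polylines(im,[np.round(h).astype(np.int32)],True,(0,255,0),1)
cv2.imwrite("pics/w1.png",im)
E
```

```text
406.6058933272522 [0.539 0.034 0.384] [-0.28 -0.12 -0.95]
[(0.96, [0.488, 0.4281])]
0.75 [0.45993136 0.00508257 0.38607211] 22.120302309515456 0.028254389762878418
```

View pics/w1.png

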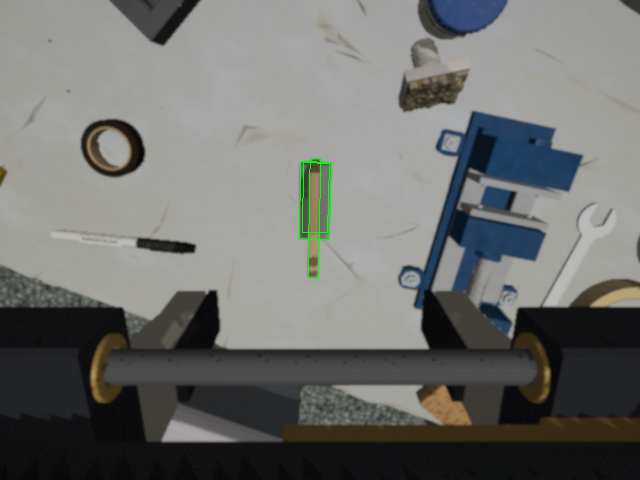

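The wrist view shows the board at (315,200) with a tight fit, giving (0.460, 0.005) and yaw 22.5°. The vise is about 110 mm to its side, so I can go down.

```bash
python3 -c "
from plan import *
plan([(.460,.005,.122,22.5,1),(.460,.005,.20,22.5,1),(.591,.184,.20,-21.5,2)])"
```

```text
[-0.0006, 0.0001, 0.2127] 0.0064 dist 0.17
[0.0, 0.0, -0.0975] -0.0 dist 0.078
[0.1185, -0.072, -0.0] 0.2444 dist 0.111
[0.0828, -0.1112, -0.0] 0.2444 dist 0.111
```

Emit:
send_rows([
  [[0,0,0.05],0.006],
  [[0,0,0.1],0.006],
  [[0,0,0.15],0.006],
  [[0,0,0.19],0.006],
  [[-0.0006,0,0.213],0.006],
])

```text
clock: 3.63
tool_pos: [0.4582, 0.0067, 0.1188]
orientation: [-180.0, 0.2, 22.8]
force: [-0.3, -0.1, 0.5]
opening: 0.0877
gripper_force: 0.0
```

Emit:
send_rows([
  [[0,0,0],0],
  [[0,0,0],0],
  [[0,0,0],0],
  [[0,0,0],0],
  [[0,0,0],0],
], gripper=0)

```text
clock: 4.05
tool_pos: [0.4609, 0.0064, 0.1233]
orientation: [-180.0, -0.2, 22.8]
force: [0.2, 0.2, -0.3]
opening: 0.06
gripper_force: 0.0
```

Emit:
send_rows([
  [[0,0,0],0],
  [[0,0,0],0],
  [[0,0,0],0],
  [[0,0,0],0],
  [[0,0,0],0],
])

```text
clock: 4.47
tool_pos: [0.4601, 0.0056, 0.1219]
orientation: [180.0, -0.0, 22.7]
force: [0.7, 0.7, 0.1]
opening: 0.027
gripper_force: 0.0
```

Emit:
send_rows([
  [[0,0,0],0],
  [[0,0,0],0],
  [[0,0,0],0],
  [[0,0,0],0],
  [[0,0,0],0],
])

```text
clock: 4.88
tool_pos: [0.46, 0.0057, 0.1216]
orientation: [180.0, 0.0, 22.7]
force: [1.1, 0.4, -1.3]
opening: 0.008
gripper_force: 30.0
```

Emit:
send_rows([
  [[0,0,0],0],
  [[0,0,-0.02],0],
  [[0,0,-0.05],0],
  [[0,0,-0.075],0],
  [[0,0,-0.098],0],
])

```text
clock: 5.3
tool_pos: [0.4597, 0.0057, 0.201]
orientation: [-180.0, 0.0, 22.7]
force: [-0.5, -0.3, -2.3]
opening: 0.008
gripper_force: 30.0
```

Emit:
send_rows([
  [[0.02,-0.012,0],0.04],
  [[0.045,-0.027,0],0.09],
  [[0.07,-0.043,0],0.145],
  [[0.095,-0.058,0],0.195],
  [[0.1185,-0.072,0],0.2444],
])

```text
clock: 5.72
tool_pos: [0.5255, 0.0964, 0.1998]
orientation: [-180.0, 0.0, 0.5]
force: [-0.0, -0.8, -2.7]
opening: 0.0079
gripper_force: 30.0
```

Emit:
send_rows([
  [[0.02,-0.026,0],0.055],
  [[0.04,-0.053,0],0.11],
  [[0.06,-0.08,0],0.17],
  [[0.075,-0.1,0],0.22],
  [[0.083,-0.111,0],0.2444],
])

```text
clock: 6.13
tool_pos: [0.5915, 0.187, 0.1992]
orientation: [180.0, 0.0, -21.5]
force: [0.9, -0.6, -2.8]
opening: 0.0079
gripper_force: 30.0
```

```bash
cat > run2.py <<'E'
from fit import *
o=ctrl.get_obs();T=o["tool_pos"];yw=np.radians(o["orientation"][2]);print(T.round(4),np.degrees(yw))
zb=T[2]-.1216
PB=[P+[0,0,zb] for P in M["board"]]
P=[ctrl.snapshot(n) for n in("scene","top","wrist")]
def fitm(p,m,parts,x0,ign):
    w=1-ign
    def cost(q):
        r=render(p,parts,q,3)*w;mm=m*w;return 1-np.minimum(r,mm).sum()/np.maximum(r,mm).sum()
    s=np.array(x0,float)
    return minimize(cost,s,method="Nelder-Mead",options=dict(initial_simplex=[s,s+[.006,0,0],s+[0,.006,0],s+[0,0,.1]],maxiter=150,xatol=1e-4,fatol=1e-5))
im=[]
for n,p in zip(("scene","top","wrist"),P):
    lb=pick(p,"board",(T[0],T[1],zb+.04));ls=pick(p,"stand",(.591,.184,.02))
    if lb is not None:
        m=lb["pixels"].astype(np.float32);r=fitm(p,m,PB,(T[0],T[1],yw),np.zeros_like(m));print(n,"board",lb["conf"],r.x.round(4),np.degrees(r.x[2]).round(1),round(r.fun,3))
    ign=cv2.dilate((render(p,PB,(T[0],T[1],yw))>0).astype(np.float32),np.ones((7,7)))
    if n!="wrist":pass
    if ls is not None:
        m=ls["pixels"].astype(np.float32)
        if n=="top": # gripper hides: skip
            print("top stand px",int(m.sum()))
        r=fitm(p,m,M["stand"],(.591,.184,np.radians(-21.5)),ign);print(n,"stand",ls["conf"],r.x.round(4),np.degrees(r.x[2]).round(1),round(r.fun,3))
    if n!="top":
        o=p["color"][:,:,::-1].copy()
        S=[*M["stand"],box(.073,.031,.03,.03)]
        for h in hulls(p,S,(.591,.184,np.radians(-21.5))):cv2.polylines(o,[np.round(h*16).astype(np.int32)],True,(0,255,0),1,shift=4)
        u,v=map(int,proj(p,(.591,.184,.05)));u=np.clip(u,100,540);v=np.clip(v,120,360);im.append(cv2.resize(o[v-120:v+120,u-100:u+100],None,fx=2,fy=2,interpolation=cv2.INTER_CUBIC))
cv2.imwrite("pics/m2.png",np.hstack(im))
E
python3 run2.py
```

```text
[0.5915 0.187  0.1992] -21.48090298741267
scene board 0.95 [ 0.5905  0.188  -0.3109] -17.8 0.339
scene stand 0.59 [ 0.5937  0.1852 -0.3515] -20.1 0.034
top board 0.48 [ 0.5874  0.1978 -0.0312] -1.8 0.785
top stand px 533
top stand 0.71 [ 0.5909  0.1845 -0.3609] -20.7 0.446
wrist board 0.73 [ 0.5905  0.1868 -0.3729] -21.4 0.349
wrist stand 0.85 [ 0.5917  0.1841 -0.3784] -21.7 0.071
```

View pics/m2.png

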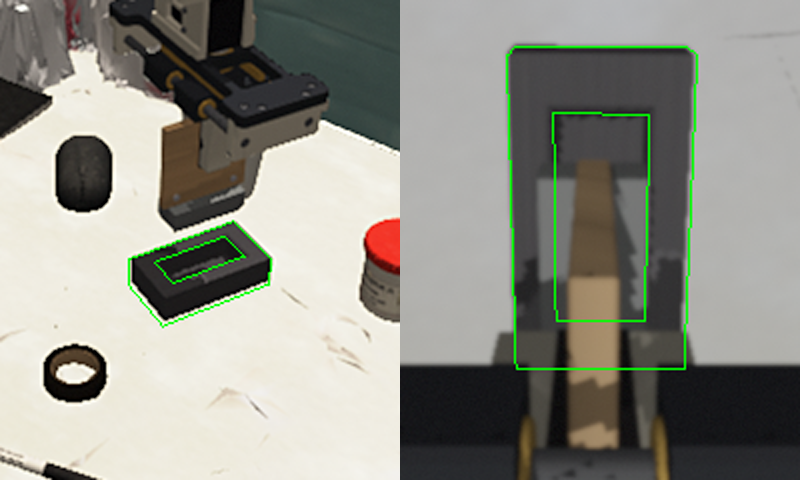

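The scene crop shows the board hanging over the stand. In the wrist crop the stand outline sits tightly at (0.591, 0.184), yaw −21.6°. I'll lower the board slowly over it.

```bash
python3 -c "
from plan import *
plan([(.5914,.1841,.158,-21.6,1),(.5914,.1841,.140,-21.6,1)])"
```

```text
[0.0016, -0.0, 0.053] 0.0036 dist 0.042
[0.0, -0.0, 0.0225] -0.0 dist 0.018
```

Emit:
send_rows([
  [[0.0016,0,0.015],0.0036],
  [[0.0016,0,0.03],0.0036],
  [[0.0016,0,0.045],0.0036],
  [[0.0016,0,0.053],0.0036],
  [[0.0016,0,0.053],0.0036],
])

```text
clock: 7.0
tool_pos: [0.5907, 0.1839, 0.1555]
orientation: [179.8, 0.1, -21.6]
force: [-0.1, -0.1, -2.7]
opening: 0.0074
gripper_force: 30.0
```

Emit:
send_rows([
  [[0,0,0.003],0],
  [[0,0,0.006],0],
  [[0,0,0.009],0],
  [[0,0,0.012],0],
  [[0,0,0.012],0],
])

```text
clock: 7.42
tool_pos: [0.5915, 0.1846, 0.1479]
orientation: [180.0, 0.0, -21.6]
force: [0.4, 0.5, -3.0]
opening: 0.0078
gripper_force: 30.0
```

Emit:
send_rows([
  [[0,0,0.003],0],
  [[0,0,0.006],0],
  [[0,0,0.009],0],
  [[0,0,0.0105],0],
  [[0,0,0.0105],0],
])

```text
clock: 7.83
tool_pos: [0.5916, 0.1845, 0.1393]
orientation: [180.0, 0.0, -21.6]
force: [0.0, 0.1, -2.0]
opening: 0.008
gripper_force: 30.0
```

Emit:
send_rows([
  [[0,0,0.003],0],
  [[0,0,0.006],0],
  [[0,0,0.009],0],
  [[0,0,0.012],0],
  [[0,0,0.012],0],
])

```text
clock: 8.25
tool_pos: [0.5918, 0.1847, 0.1299]
orientation: [180.0, -0.0, -21.6]
force: [0.1, 0.5, -3.3]
opening: 0.008
gripper_force: 30.0
```

Emit:
send_rows([
  [[0,0,0.001],0],
  [[0,0,0.002],0],
  [[0,0,0.003],0],
  [[0,0,0.003],0],
  [[0,0,0.003],0],
])

```text
clock: 8.67
tool_pos: [0.5918, 0.1847, 0.1296]
orientation: [-180.0, -0.0, -21.6]
force: [-5.8, -0.9, 12.7]
opening: 0.0078
gripper_force: 30.0
```

Emit:
send_rows([
  [[0,0,0.001],0],
  [[0,0,0.002],0],
  [[0,0,0.002],0],
  [[0,0,0.002],0],
  [[0,0,0.002],0],
])

```text
clock: 9.08
tool_pos: [0.5918, 0.1847, 0.1296]
orientation: [-180.0, -0.1, -21.5]
force: [-10.4, -1.5, 23.9]
opening: 0.0079
gripper_force: 30.0
```

Emit:
send_rows([
  [[0,0,-0.004],0],
  [[0,0,-0.006],0],
  [[0,0,-0.006],0],
  [[0,0,-0.006],0],
  [[0,0,-0.006],0],
])

```text
clock: 9.5
tool_pos: [0.5916, 0.1845, 0.1304]
orientation: [180.0, 0.0, -21.6]
force: [-0.7, -0.4, -3.5]
opening: 0.0078
gripper_force: 30.0
```

Emit:
send_rows([
  [[0,0,0],0],
  [[0,0,0],0],
  [[0,0,0],0],
  [[0,0,0],0],
  [[0,0,0],0],
], gripper=0.5)

```text
clock: 9.92
tool_pos: [0.5918, 0.1847, 0.131]
orientation: [-180.0, -0.0, -21.6]
force: [0.9, -0.2, -0.1]
opening: 0.0357
gripper_force: 0.0
```

Emit:
send_rows([
  [[0,0,-0.02],0],
  [[0,0,-0.05],0],
  [[0,0,-0.09],0],
  [[0,0,-0.13],0],
  [[0,0,-0.17],0],
])

```text
clock: 10.33
tool_pos: [0.5915, 0.1844, 0.2684]
orientation: [180.0, 0.0, -21.6]
force: [0.9, 0.1, 0.1]
opening: 0.0437
gripper_force: 0.0
```

The board is seated: contact came at the predicted height and it was pressed with about 24 N. Next, the clip.

```bash
python3 -c "
from plan import *
plan([(.445,.395,.29,-23,2)])"
```

```text
[-0.1336, -0.0887, -0.0135] 0.0078 dist 0.129
[-0.1346, -0.087, -0.0135] 0.0078 dist 0.129
```

Emit:
send_rows([
  [[-0.02,-0.013,-0.013],0],
  [[-0.05,-0.033,-0.013],0],
  [[-0.08,-0.053,-0.013],0],
  [[-0.107,-0.071,-0.013],0.008],
  [[-0.134,-0.089,-0.013],0.008],
], gripper=1)

```text
clock: 10.75
tool_pos: [0.5174, 0.2911, 0.2777]
orientation: [-180.0, -0.0, -22.4]
force: [0.2, 1.1, -0.4]
opening: 0.0716
gripper_force: 0.0
```

Emit:
send_rows([
  [[-0.027,-0.017,-0.013],0],
  [[-0.055,-0.035,-0.013],0],
  [[-0.085,-0.055,-0.013],0],
  [[-0.11,-0.072,-0.013],0.008],
  [[-0.135,-0.087,-0.013],0.008],
])

```text
clock: 11.17
tool_pos: [0.4438, 0.3969, 0.288]
orientation: [-180.0, -0.0, -23.1]
force: [-1.0, 0.6, -0.2]
opening: 0.0877
gripper_force: 0.0
```

```bash
cat > run3.py <<'E'
from fit import *
from plan import plan
p=ctrl.snapshot("wrist");o=ctrl.get_obs();print(o["tool_pos"].round(4),o["orientation"].round(1))
im=p["color"][:,:,::-1].copy();q=np.array((.444,.395,np.radians(-23)))
for th in("clip","rack"):
    l=pick(p,th,(.444,.395,.08 if th=="clip" else .01))
    if l is None:print(th,"none");continue
    r=fit([(p,l["pixels"].astype(np.float32))],M[th],q,[q[2]]);print(th,l["conf"],r.x.round(4),np.degrees(r.x[2]).round(1),round(r.fun,3))
    for h in hulls(p,M[th],r.x):cv2.polylines(im,[np.round(h).astype(np.int32)],True,(0,255,0) if th=="clip" else (255,255,0),1)
u,v=map(int,proj(p,(.444,.395,.05)));v=np.clip(v,120,360);u=np.clip(u,160,480)
cv2.imwrite("pics/w3.png",cv2.resize(im[v-120:v+120,u-160:u+160],None,fx=2.4,fy=2.4,interpolation=cv2.INTER_CUBIC))
E
python3 run3.py
```

```text
[0.4423 0.3994 0.2879] [-179.9    0.   -22.9]
clip 0.69 [ 0.4456  0.396  -0.4026] -23.1 0.126
rack 0.59 [ 0.4473  0.3951 -0.4287] -24.6 0.402
```

View pics/w3.png

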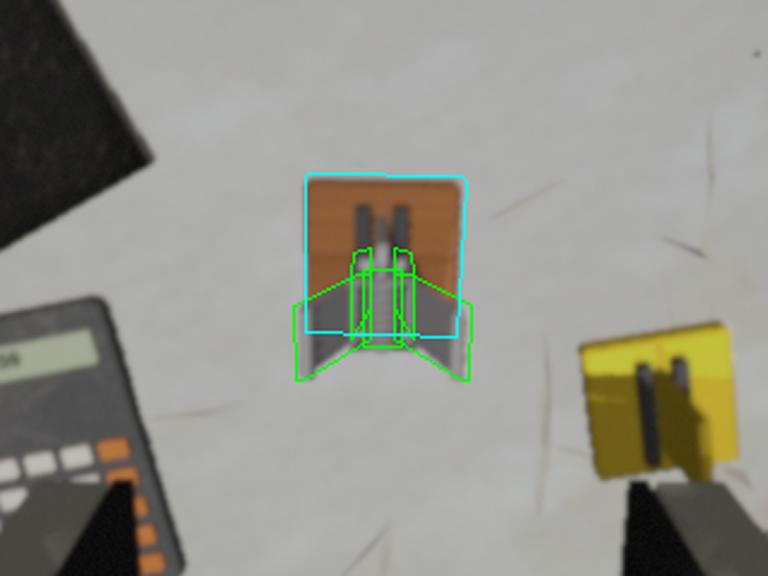

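The wrist crop shows the clip at (383,320) astride the brown rack, with the handle outlines matching to about 1 px. The yellow decoy is on the right at (660,400). I'll take one settled re-measure and the plan.

```bash
python3 run3.py; python3 -c "
from plan import *
plan([(.4454,.396,.152,-23,1)])"
```

```text
[0.4443 0.3961 0.2878] [180.   -0.  -22.9]
clip 0.61 [ 0.4452  0.396  -0.4143] -23.7 0.142
rack 0.56 [ 0.4471  0.395  -0.4292] -24.6 0.389
[0.0002, -0.0011, 0.1697] -0.0005 dist 0.136
```

Emit:
send_rows([
  [[0,-0.001,0.04],0],
  [[0,-0.001,0.08],0],
  [[0,-0.001,0.12],0],
  [[0,-0.001,0.155],0],
  [[0,-0.001,0.17],0],
])

```text
clock: 11.88
tool_pos: [0.4445, 0.3938, 0.1478]
orientation: [179.7, 0.1, -23.2]
force: [-0.4, -0.8, 0.9]
opening: 0.088
gripper_force: 0.0
```

Emit:
send_rows([
  [[0,0,0],0],
  [[0,0,0],0],
  [[0,0,0],0],
  [[0,0,0],0],
  [[0,0,0],0],
])

```text
clock: 12.3
tool_pos: [0.4456, 0.3969, 0.1532]
orientation: [-179.9, -0.0, -23.0]
force: [0.1, 0.0, 0.7]
opening: 0.0876
gripper_force: 0.0
```

Emit:
send_rows([
  [[0,0,0],0],
  [[0,0,0],0],
  [[0,0,0],0],
  [[0,0,0],0],
  [[0,0,0],0],
], gripper=0)

```text
clock: 12.72
tool_pos: [0.445, 0.3964, 0.1518]
orientation: [-180.0, -0.0, -23.0]
force: [0.3, 0.4, 0.4]
opening: 0.0594
gripper_force: 0.0
```

Emit:
send_rows([
  [[0,0,0],0],
  [[0,0,0],0],
  [[0,0,0],0],
  [[0,0,0],0],
  [[0,0,0],0],
])

```text
clock: 13.13
tool_pos: [0.4466, 0.3984, 0.1547]
orientation: [-179.7, -0.1, -22.9]
force: [-4.3, -6.5, 21.8]
opening: 0.0266
gripper_force: 17.2
```

Emit:
send_rows([
  [[0,0,0],0],
  [[0,0,0],0],
  [[0,0,0],0],
  [[0,0,0],0],
  [[0,0,0],0],
])

```text
clock: 13.55
tool_pos: [0.4457, 0.396, 0.1546]
orientation: [-180.0, -0.1, -23.0]
force: [-4.2, -7.2, 21.5]
opening: 0.0212
gripper_force: 30.0
```

Emit:
send_rows([
  [[0,0,-0.004],0],
  [[0,0,-0.008],0],
  [[0,0,-0.012],0],
  [[0,0,-0.016],0],
  [[0,0,-0.02],0],
])

```text
clock: 13.97
tool_pos: [0.4449, 0.3964, 0.1677]
orientation: [180.0, 0.0, -23.0]
force: [-0.1, 0.4, -1.0]
opening: 0.0215
gripper_force: 30.0
```

Emit:
send_rows([
  [[0,0,-0.015],0],
  [[0,0,-0.03],0],
  [[0,0,-0.05],0],
  [[0,0,-0.07],0],
  [[0,0,-0.09],0],
])

```text
clock: 14.38
tool_pos: [0.4449, 0.3964, 0.2403]
orientation: [180.0, 0.0, -23.0]
force: [-0.1, -0.2, -0.7]
opening: 0.0217
gripper_force: 30.0
```

Emit:
send_rows([
  [[0,0,-0.02],0],
  [[0,0,-0.04],0],
  [[0,0,-0.06],0],
  [[0,0,-0.07],0],
  [[0,0,-0.07],0],
])

```text
clock: 14.8
tool_pos: [0.4455, 0.397, 0.2977]
orientation: [-179.8, -0.0, -23.0]
force: [0.2, 0.3, -0.4]
opening: 0.0213
gripper_force: 30.0
```

```bash
cat > run4.py <<'E'
from fit import *
from plan import plan
import sys
o=ctrl.get_obs();T=o["tool_pos"];print(T.round(4),o["orientation"].round(1),o["opening"])
p=ctrl.snapshot("scene");q=ctrl.snapshot("wrist");r=ctrl.snapshot("top")
u,v=map(int,proj(p,(T[0],T[1],T[2]-.08)))
u=np.clip(u,100,540);v=np.clip(v,100,380)
a=cv2.resize(p["color"][v-100:v+100,u-65:u+65,::-1],None,fx=3,fy=3,interpolation=cv2.INTER_CUBIC)
b=cv2.resize(q["color"][160:460,220:420,::-1],None,fx=2,fy=2,interpolation=cv2.INTER_CUBIC)
cv2.imwrite(sys.argv[1],np.hstack([a,b]))
E
python3 run4.py pics/c1.png
```

```text
[0.4455 0.397  0.2977] [-179.8   -0.   -23. ] 0.02126422461150769
```

View pics/c1.png

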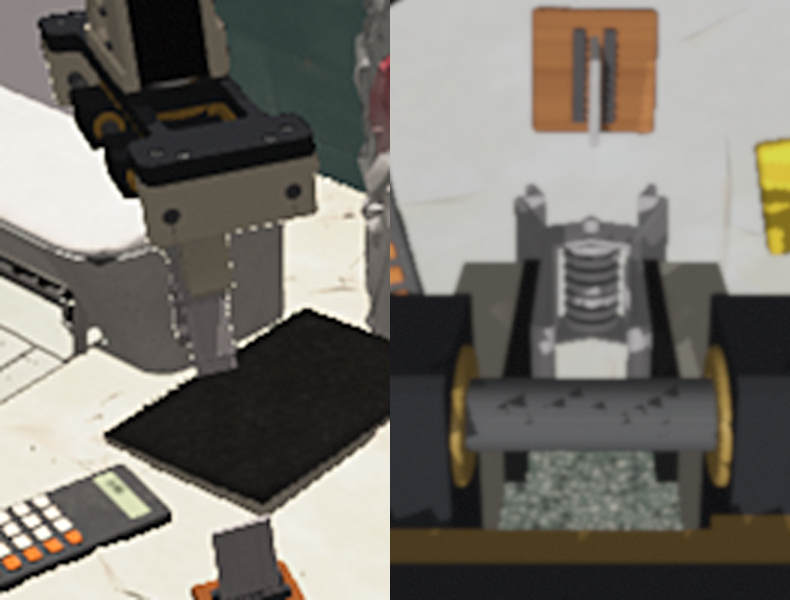

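The left crop (scene) shows the clip hanging upright in the fingers. The right crop (wrist) shows the jaws wide open, with tips at about (530,190) and (652,190), and the rack empty. Next I'll work out the clip's height in the hand and the path to the board.

```bash
cat > run5.py <<'E'
from fit import *
from plan import plan
o=ctrl.get_obs();T=o["tool_pos"];yw=np.radians(o["orientation"][2])
X=(-.011,.011)
# open clip about pivot: handles upright outer faces +-11mm, z 2..42; jaws to tips y~15..18 at -37
parts=[np.array([[x,s*y,z] for x in X for y,z in((.011,.002),(.011,.042),(.008,.042),(.006,.0))]) for s in(-1,1)]+[np.array([[x,s*y,z] for x in X for y,z in((.008,.004),(.011,.002),(.0195,-.035),(.015,-.037))]) for s in(-1,1)]+[box(.022,.012,-.006,.006)]
for n in("scene","wrist"):
    p=ctrl.snapshot(n);l=pick(p,"clip",(T[0],T[1],T[2]-.08))
    for z in(.110,.1146,.119):
        print(n,z,[tuple(np.round(proj(p,T+[np.cos(yw)*a+np.sin(yw)*b,np.sin(yw)*a-np.cos(yw)*b,-z]),1)) for a in(.011,-.011) for b in(-.015,.015)])
    if l is None:print(n,"no clip");continue
    m=l["pixels"];ys,xs=np.where(m);print(n,l["conf"],"px",m.sum(),"lowest row",ys.max(),"cols there",xs[ys>=ys.max()-1].min(),xs[ys>=ys.max()-1].max(),"top row",ys.min(),xs[ys<=ys.min()+1].min(),xs[ys<=ys.min()+1].max())
    # ignore pixels hidden: compare only below pivot region rows via recall of lower part
    for d in np.arange(.070,.085,.001):
        r=render(p,parts[2:],(T[0],T[1],yw,T[2]-d),3)
        print(round(d,3),"iou",round(float(np.minimum(r,m).sum()/np.maximum(r,m).sum()),3),end="; ")
    print()
plan([(.4455,.397,.34,-22,1),(.5916,.1845,.34,-21.6,2)])
E
python3 run5.py
```

```text
scene 0.11 [(np.float64(189.5), np.float64(187.1)), (np.float64(195.4), np.float64(195.9)), (np.float64(176.2), np.float64(190.3)), (np.float64(181.8), np.float64(199.3))]
scene 0.1146 [(np.float64(189.9), np.float64(189.5)), (np.float64(195.8), np.float64(198.3)), (np.float64(176.6), np.float64(192.7)), (np.float64(182.2), np.float64(201.7))]
scene 0.119 [(np.float64(190.3), np.float64(191.8)), (np.float64(196.1), np.float64(200.7)), (np.float64(177.0), np.float64(195.0)), (np.float64(182.6), np.float64(204.1))]
scene 0.71 px 537 lowest row 201 cols there 182 192 top row 158 172 176
0.07 iou 0.615; 0.071 iou 0.634; 0.072 iou 0.653; 0.073 iou 0.672; 0.074 iou 0.691; 0.075 iou 0.707; 0.076 iou 0.724; 0.077 iou 0.737; 0.078 iou 0.736; 0.079 iou 0.73; 0.08 iou 0.72; 0.081 iou 0.711; 0.082 iou 0.701; 0.083 iou 0.69; 0.084 iou 0.679; 
wrist 0.11 [(np.float64(291.9), np.float64(251.5)), (np.float64(348.8), np.float64(251.4)), (np.float64(292.8), np.float64(289.5)), (np.float64(348.0), np.float64(289.5))]
wrist 0.1146 [(np.float64(292.5), np.float64(248.6)), (np.float64(348.3), np.float64(248.5)), (np.float64(293.3), np.float64(286.0)), (np.float64(347.4), np.float64(285.9))]
wrist 0.119 [(np.float64(293.0), np.float64(245.9)), (np.float64(347.7), np.float64(245.8)), (np.float64(293.8), np.float64(282.7)), (np.float64(346.9), np.float64(282.6))]
wrist 0.95 px 4516 lowest row 348 cols there 293 349 top row 252 288 352
0.07 iou 0.631; 0.071 iou 0.642; 0.072 iou 0.653; 0.073 iou 0.662; 0.074 iou 0.665; 0.075 iou 0.663; 0.076 iou 0.658; 0.077 iou 0.651; 0.078 iou 0.644; 0.079 iou 0.631; 0.08 iou 0.618; 0.081 iou 0.605; 0.082 iou 0.589; 0.083 iou 0.574; 0.084 iou 0.558; 
[0.0003, -0.0012, -0.0566] -0.0115 dist 0.045
[0.1344, 0.0889, -0.0] -0.0022 dist 0.129
[0.1341, 0.0894, -0.0] -0.0022 dist 0.129
```

Emit:
send_rows([
  [[0.02,0.013,0],0],
  [[0.047,0.031,0],0],
  [[0.077,0.051,0],0],
  [[0.106,0.07,0],-0.007],
  [[0.134,0.088,0],-0.015],
])

```text
clock: 15.57
tool_pos: [0.5165, 0.2886, 0.2953]
orientation: [180.0, 0.0, -21.6]
force: [0.5, -0.5, 1.1]
opening: 0.0213
gripper_force: 30.0
```

Emit:
send_rows([
  [[0.03,0.02,0],0],
  [[0.06,0.04,0],0],
  [[0.09,0.06,0],0],
  [[0.115,0.076,0],0],
  [[0.134,0.089,0],0],
])

```text
clock: 15.98
tool_pos: [0.5903, 0.1822, 0.2951]
orientation: [180.0, 0.0, -21.7]
force: [-0.9, 0.4, -0.5]
opening: 0.0214
gripper_force: 30.0
```

Emit:
send_rows([
  [[0,0,0],0],
  [[0,0,0],0],
  [[0,0,0],0],
  [[0,0,0],0],
  [[0,0,0],0],
])

```text
clock: 16.4
tool_pos: [0.5891, 0.1847, 0.2958]
orientation: [-180.0, 0.0, -21.6]
force: [0.4, -0.2, -1.1]
opening: 0.0214
gripper_force: 30.0
```

```bash
python3 - <<'E'
from plan import *
p=ctrl.snapshot("scene");q=ctrl.snapshot("wrist");o=ctrl.get_obs();T=o["tool_pos"];print(T.round(4),o["orientation"].round(1),o["opening"])
b=ctrl.boxes_of(p,"board");print([(round(k["conf"],2),k["xy"][0]*640,k["xy"][1]*480) for k in b])
u,v=map(int,proj(p,(.5916,.1845,.12)))
a=cv2.resize(p["color"][v-100:v+100,u-65:u+65,::-1],None,fx=3,fy=3)
w=cv2.resize(q["color"][160:460,220:420,::-1],None,fx=2,fy=2)
cv2.imwrite("pics/c2.png",np.hstack([a,w]))
plan([(.5916,.1845,.203,-21.6,1)])
E
```

```text
[0.5891 0.1846 0.2959] [-180.    -0.   -21.6] 0.021411618992828584
[(0.92, 339.904, 259.008)]
[0.0028, -0.0011, 0.1161] -0.0003 dist 0.093
```

View pics/c2.png

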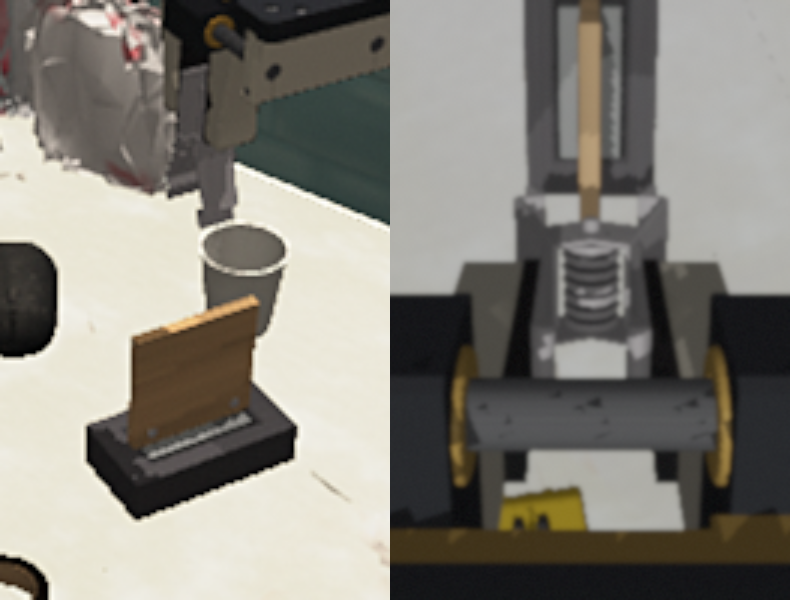

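The left crop shows the board upright and flush in the stand. In the right crop its edge (column 590) lies midway between the jaws (530 and 652). I'll lower the clip.

Emit:
send_rows([
  [[0.003,-0.001,0.02],0],
  [[0.003,-0.001,0.04],0],
  [[0.003,-0.001,0.06],0],
  [[0.003,-0.001,0.075],0],
  [[0.003,-0.001,0.08],0],
])

```text
clock: 16.97
tool_pos: [0.591, 0.1837, 0.2297]
orientation: [179.9, 0.1, -21.7]
force: [-0.6, -1.1, -1.5]
opening: 0.0216
gripper_force: 30.0
```

Emit:
send_rows([
  [[0,0,0.009],0],
  [[0,0,0.018],0],
  [[0,0,0.027],0],
  [[0,0,0.034],0],
  [[0,0,0.036],0],
])

```text
clock: 17.38
tool_pos: [0.5916, 0.1836, 0.2019]
orientation: [180.0, 0.0, -21.7]
force: [-0.1, -0.6, -0.4]
opening: 0.0212
gripper_force: 30.0
```

Emit:
send_rows([
  [[0,0,0],0],
  [[0,0,0],0],
  [[0,0,0],0],
  [[0,0,0],0],
  [[0,0,0],0],
])

```text
clock: 17.8
tool_pos: [0.5921, 0.1838, 0.2034]
orientation: [-180.0, -0.0, -21.7]
force: [0.1, 0.1, -0.8]
opening: 0.0211
gripper_force: 30.0
```

```bash
python3 - <<'E'
from plan import *
p=ctrl.snapshot("scene");q=ctrl.snapshot("wrist");o=ctrl.get_obs();T=o["tool_pos"];print(T.round(4),o["orientation"].round(1),o["opening"],o["force"].round(1))
u,v=map(int,proj(p,(.5916,.1845,.10)))
a=cv2.resize(p["color"][v-75:v+75,u-48:u+48,::-1],None,fx=4,fy=4)
w=cv2.resize(q["color"][160:460,220:420,::-1],None,fx=2,fy=2)
cv2.imwrite("pics/c3.png",np.hstack([a,w]))
plan([(.5916,.1845,.203,-21.6,1)])
E
```

```text
[0.5921 0.1838 0.2032] [-180.    -0.   -21.7] 0.020980999588412985 [-0.2  0.3 -0.2]
[-0.0008, -0.0006, 0.0003] -0.001 dist 0.001
```

View pics/c3.png

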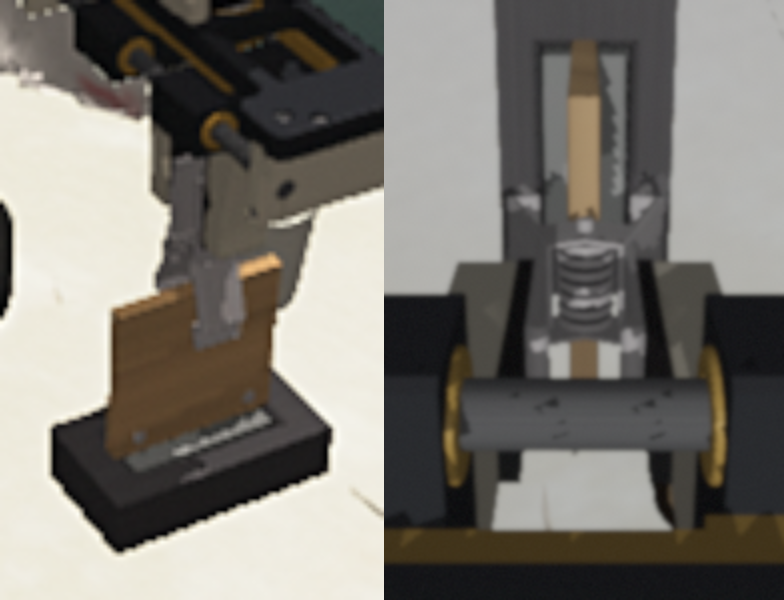

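The scene crop shows the jaws astride the board's top edge near its middle. In the wrist crop the edge (568–600) stands clear and central between the jaws (542–632), and there is no force on the tool. I'll hand it in.

```bash
python3 -c "
from plant import ctrl
print(ctrl.close_job())"
```

```text
the job is handed in; nothing more can be done
None
```

The job is handed in, with no verdict shown: the board is pressed flush into the stand, and the clip is held squeezed open over the middle of its top edge, about 2 cm deep by my measurement and not touching the board in the last picture.

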